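Unlock the filter panel of the microscope's warm-air unit

TASK

The filter panel on top of the white warm-air unit is held by two slotted quarter-turn fasteners, and one of them has already been opened. Lift the broad-bladed screwdriver out of its holder, use it to turn the fastener that is still locked (its slot lies across the panel) a quarter turn anticlockwise, so that its slot lies along the panel's long side like the other one, then set the screwdriver back upright in its holder without dropping it. Leave the open fastener as it is, and turn the locked one only with the screwdriver, not with the fingers.

Things in the scene. Friction and masses are not known exactly. Their poses are not given: they have to be found in the camera images.
- driver: Broad-bladed screwdriver, upright, 0.18 kg, 150 mm tall. Origin: middle of the blade's lower edge; z up, x along the blade's width, y across its thickness. Blade 24 (x) x 3.5 (y) x 20 mm, 12 mm shank; round hand guard, diameter 52, at z = 62 to 70 mm; black oblong handle with grey ribs, z = 70 to 150 mm, 40 (x) x 26 mm (y): pinch it across y at about z = 118 mm.
- holder_hole (a point): Centre of the round hole (diameter 37 mm) in the fixed holder, at the upper face of its 100 x 100 x 8 mm aluminium plate, 80 mm above the table; z up. Open below, with side walls 45 mm either side of the hole. The driver hangs in it by its hand guard: at rest its origin is 62 mm below this point, at any yaw.
- cam_shut_slot (a point): The locked fastener: one of two equal steel discs, diameter 44 mm, 140 mm apart along the long side of the grey panel on the fixed white unit (190 x 250 x 70 mm); either may be the locked one. Point: on its axis in its upper face, 91 mm above the table; x along its slot, z up. The slot runs right across: 8 mm wide, bevelled to 14 mm at the mouth, floor 10 mm below this point.
- cam_shut (a joint): Turn of the locked fastener: 0 to 0.2 rad at the start = locked, slot across the panel; grows anticlockwise seen from above, to a stop at 1.57 = open, slot along the panel's long side. Stays where it is left; takes about 0.12 N m. The blade has about 0.2 rad of play in the slot.
- cam_open_slot (a point): The fastener that is already open, same shape and same point as the other: x lies along its slot. Not to be used.
- cam_open (a joint): Turn of the open fastener, same meaning: 1.45 to 1.57 rad at the start, slot along the panel's long side.

How it is judged:
By the outcome, as a careful person would: the job done as asked, in the order asked, and still so for the second after the job is handed in, with the robot touching nothing.
It also fails if it takes over 48 s, if anything falls off the work surface, if the arm or the gripper's body presses on something with over 40 N, if the wrist force passes 120 N, or if a joint passes its speed limit or range.

ROBOT

A 6-joint arm with a two-finger parallel gripper is mounted at the origin on the work surface. World frame = base frame: x ahead of the robot, y to its left, z up, the work surface at z = 0. Lengths are in m, angles in rad, forces in N, time in s.
With the tool pointing down it reaches from about 0.275 to 0.775 m from the base axis. Payload 14.6 kg.
Tool frame: the origin (TCP) lies at the very end of the fingers, on their centre line; the grasp point (between the pads) lies 19 mm behind it; z points along the fingers, y is the direction in which the jaws open and shut (so a half turn about z gives the same grasp; the last joint's range is limited). The gripper opens to 85 mm and grips with 20 to 120 N. Pads are 22 mm wide; open, the fingers measure 114 mm over their backs; the gripper's body (76 mm by 85 mm) begins 54 mm behind the grasp point. The pads swing forward as they close: fully open they stand 13 mm farther back than shut.
Start: joints at [-1.403, 0.263, -0.048, 1.259, 0, 1.415], TCP at [0.167, -0.498, 0.231] pointing down, gripper open.
Joint ranges: [-2.65, 2.65], [-0.89, 1.7], [-1.18, 1.37], [-2.13, 2.11], [-1.35, 1.29], [-3.14, 3.14]. Speed limits (rad/s): [1.89, 1.89, 2.57, 2.79, 3.14, 3.14].

INTERFACE

Orientations are given as a unit quaternion [w, x, y, z].
In Python, from bench import monitor, cams, arm gives the robot as it stands.
- The arm moves only by the shell command python3 -m crank 'ROWS' [OPENING]. ROWS is JSON, a list of rows, each an object of numbers: "dx", "dy", "dz": the shift along the tool's x, y, z in m; "roll": the turn about the tool's z in rad. In form: [{"dx": .., "dy": .., "dz": .., "roll": ..}, ...]. A call has 1 to 20 rows; each row shifts and turns the commanded pose from where the row before left it, along the tool's axes as they then stand; what a row does not reach is not made up. A row lasts 1/10 s, in which the tool goes at most 50 mm and 8.59 degrees, less where a joint would pass 70% of its speed; a pose out of reach is approached as far as the arm can. A call with a gripper value outside its range is refused whole. OPENING is the finger opening in m, from 0 to 0.0854, set as the call begins (- or left out, the last holds). The fingers move at their own pace and stop on an object; the grip force is fixed at half the most. Time passes only in rows, so rows that do not move let the fingers close. It gives the time, the measured TCP pose, the force and the opening at its end, in the units of the state.
- monitor.get_state(): the state, without advancing time (a new reading comes with each control period).
- cams.read_camera(name): name is "side" or "top" or "wrist"; returns a dict with "img" (420x560x3 uint8, red, green, blue), "intrinsics" (3x3 intrinsics, pixels), "dist" ([k1, k2, p1, p2, k3] as OpenCV has them; the pictures are not rectified), "xyz" and "rotation" of the camera in the world. Camera axes: x right, y down, z forward; pixel columns grow to the right and rows downward; lengths in m; the calibration is good to about 2 mm. A picture is of the moment at which its call begins. There is no depth.
- arm.close_job(): hands the job in, once; it reports no verdict.
The state is a dict: "time_s": time; "joint_pos": joint angles; "qd": joint speeds; "joint_efforts": joint torques, N m; "position": TCP position; "orientation": TCP orientation; "ft_force": force on the tool from outside, world axes, zero at the start; "ft_torque": the same for the moment, N m; "gripper_width": finger opening in m.
Only numpy, scipy, OpenCV 4.12 (cv2) and the standard library are available. Lean on these libraries where they do the work, as an engineer would, in place of code of your own. Each camera call takes 0.05 s, during which the arm holds its last target.

## Working session

There is one attempt and no reset: what is moved stays moved. The work goes in short steps, Python scripts to look and compute and a shell command to move; the robot and the scene stay as the last step left them, time stands still between calls to the robot, and variables do not carry over. Pictures are saved under pics/ and viewed, and the job is handed in when it is done.

```bash
ls; mkdir -p pics; cat > h.py <<'E'
import numpy as np,cv2
from bench import monitor,cams,arm
from scipy.spatial.transform import Rotation as R
def cam(n,f=None):
    c=cams.read_camera(n); 
    if f: cv2.imwrite('pics/'+f,c['img'][:,:,::-1]); np.save('pics/'+f+'.npy',c,allow_pickle=True)
    return c
def load(f): return np.load('pics/'+f+'.npy',allow_pickle=True).item()
def onplane(c,px,z):
    px=np.array(px,float).reshape(-1,1,2)
    u=cv2.undistortPoints(px,np.array(c['intrinsics']),np.array(c['dist'])).reshape(-1,2)
    d=np.c_[u,np.ones(len(u))]@np.array(c['rotation']).T; o=np.array(c['xyz'])
    return o+d*((z-o[2])/d[:,2])[:,None]
def proj(c,P):
    Rm=np.array(c['rotation']);P=np.array(P,float).reshape(-1,3)
    return cv2.projectPoints(P,cv2.Rodrigues(Rm.T)[0],-Rm.T@np.array(c['xyz']),np.array(c['intrinsics']),np.array(c['dist']))[0].reshape(-1,2)
E
python3 - <<'E'
from h import *
for n in ['side','top','wrist']:
    c=cam(n,n+'0.png'); print(n,np.round(c['xyz'],3),np.round(c['rotation'],3).tolist(),np.round(c['intrinsics'],1).tolist())
s=monitor.get_state(); print(s)
E
```

```text
pics
side [ 0.327 -0.638  0.665] [-0.388, 0.906, -0.155, 0.065] [[493.7, 0.0, 285.4], [0.0, 493.7, 208.3], [0.0, 0.0, 1.0]]
top [ 0.382 -0.032  0.907] [0.068, -0.678, 0.728, -0.075] [[405.4, 0.0, 281.0], [0.0, 405.4, 208.1], [0.0, 0.0, 1.0]]
wrist [ 0.246 -0.474  0.373] [0.133, 0.801, -0.576, -0.096] [[368.7, 0.0, 282.0], [0.0, 368.7, 214.5], [0.0, 0.0, 1.0]]
{'time_s': 0.15, 'joint_pos': array([-1.40332838e+00,  2.63440688e-01, -4.87595660e-02,  1.25941510e+00,
       -1.79786844e-05,  1.41551795e+00]), 'qd': array([ 0.00012627,  0.0001957 ,  0.00147306, -0.00161656, -0.00116657,
       -0.00042833]), 'joint_efforts': array([ 3.17323384e-04, -6.37825942e+01,  3.84648407e+01,  1.05992972e-02,
       -6.33071886e-05,  7.85149098e-06]), 'position': array([ 0.16648222, -0.49769109,  0.23093283]), 'orientation': array([-4.09453344e-04,  9.87007500e-01,  1.60673668e-01, -1.14850706e-05]), 'ft_force': array([0.67949949, 0.38582546, 0.29953412]), 'ft_torque': array([-0.00357901,  0.02029534, -0.02156349]), 'gripper_width': 0.08538916685440785}
```

```bash
sed -i "s/    return c$/    return c/; s/np.array(c\['rotation'\])/rot(c)/g" h.py; cat >> h.py <<'E'
def rot(c):
    w,x,y,z=c['rotation']; return R.from_quat([x,y,z,w]).as_matrix()
E
python3 - <<'E'
from h import *
for n in ['side','top','wrist']:
    c=load(n+'0.png'); print(n,rot(c)[:,2])
E
```

```text
side [ 0.23907927  0.68313611 -0.69004794]
top [ 0.20127074 -0.01767353 -0.9793762 ]
wrist [-0.3064376  -0.10188182 -0.94642279]
```

View pics/side0.png

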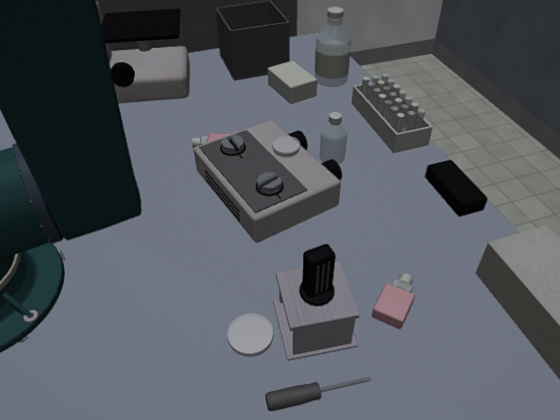

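View pics/top0.png

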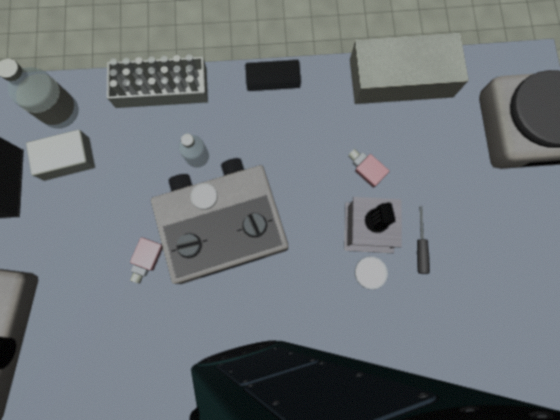

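View pics/wrist0.png

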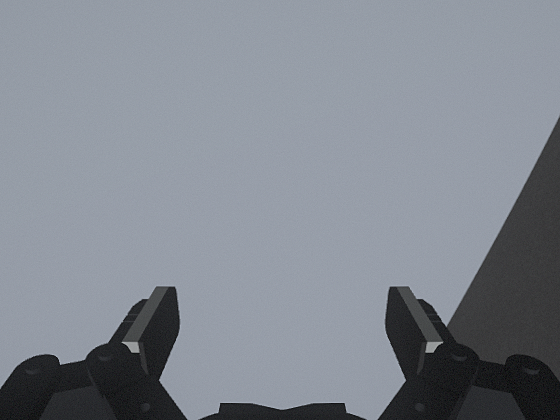

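```bash
python3 - <<'E'
from h import *
c=load('top0.png'); im=c['img'][:,:,::-1]
a=cv2.resize(im[170:290,145:295],None,fx=4,fy=4,interpolation=3); a=np.clip(a*1.5,0,255).astype(np.uint8)
cv2.imwrite('pics/t1.png',a)
a=cv2.resize(im[185:265,335:415],None,fx=7,fy=7,interpolation=3); a=np.clip(a*2.,0,255).astype(np.uint8)
cv2.imwrite('pics/t2.png',a)
c=load('side0.png'); im=c['img'][:,:,::-1]
a=cv2.resize(im[110:360,190:360],None,fx=2.4,fy=2.4,interpolation=3); a=np.clip(a*1.7,0,255).astype(np.uint8)
cv2.imwrite('pics/s1.png',a)
E
```

```text
(no output)
```

View pics/t1.png

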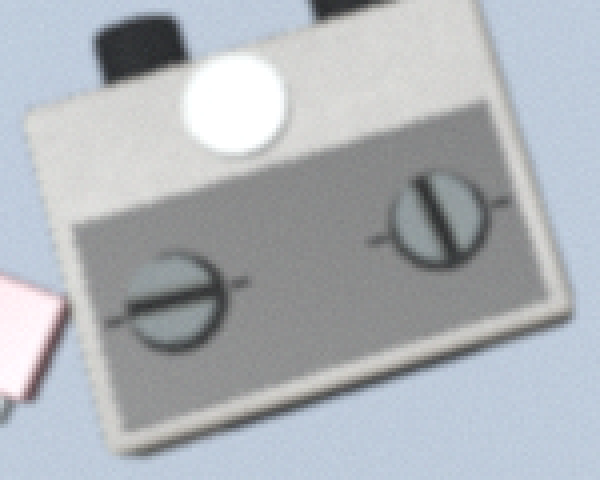

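View pics/t2.png

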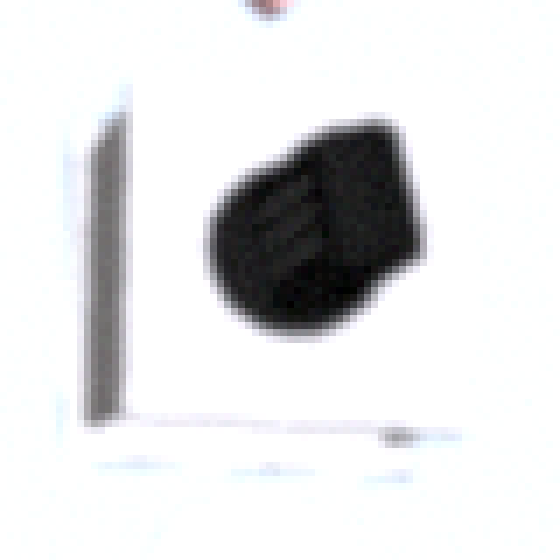

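View pics/s1.png

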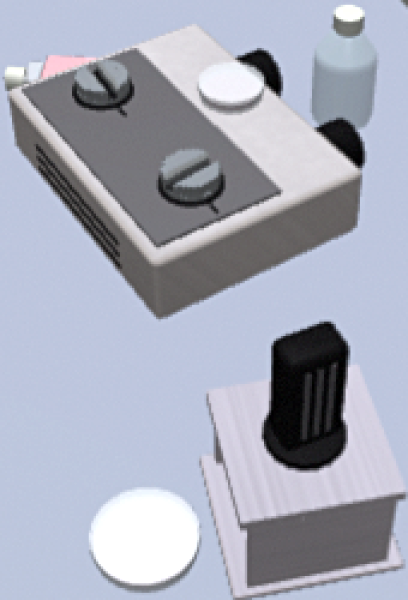

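```bash
python3 - <<'E'
from h import *
c=load('top0.png'); off=lambda p,s,o:(np.array(p)+.5)/s-.5+np.array(o)
d=onplane(c,off([(170,298),(440,217),(420,178),(458,260),(130,305),(220,293)],4,(145,170)),.091)
print(d.round(4), np.linalg.norm(d[0]-d[1]))
print('axis',np.degrees(np.arctan2(*(d[0]-d[1])[[1,0]])),'slotR',np.degrees(np.arctan2(*(d[3]-d[2])[[1,0]])),'slotL',np.degrees(np.arctan2(*(d[5]-d[4])[[1,0]])))
print('guard',onplane(c,off([(296,242)],7,(335,185)),.088))
e=onplane(c,off([(320,150),(395,125),(422,250)],7,(335,185)),.168);print('top corners',e.round(4))
c=load('side0.png')
print('side discs',onplane(c,off([(105,85),(190,170)],2.4,(190,110)),.091).round(4))
print('side guard',onplane(c,off([(306,440)],2.4,(190,110)),.088).round(4))
print('side top',onplane(c,off([(311,341)],2.4,(190,110)),.168).round(4))
E
```

```text
[[0.4895 0.1474 0.091 ]
 [0.5211 0.0096 0.091 ]
 [0.542  0.0186 0.091 ]
 [0.4984 0.0018 0.091 ]
 [0.4874 0.1674 0.091 ]
 [0.4902 0.1223 0.091 ]] 0.14137665646805703
axis 102.91137275140137 slotR -158.86286890535817 slotL -86.42965437606533
guard [[ 0.51377607 -0.24067122  0.088     ]]
top corners [[ 0.5252 -0.2295  0.168 ]
 [ 0.5305 -0.2502  0.168 ]
 [ 0.4965 -0.2531  0.168 ]]
side discs [[0.4896 0.1329 0.091 ]
 [0.5218 0.0085 0.091 ]]
side guard [[ 0.5113 -0.2483  0.088 ]]
side top [[ 0.5138 -0.2403  0.168 ]]
```

```bash
python3 -m crank '[{"dx":0.01,"dy":-0.004,"dz":-0.003},{"dx":0.02,"dy":-0.007,"dz":-0.003},{"dx":0.03,"dy":-0.011,"dz":-0.003},{"dx":0.03,"dy":-0.011,"dz":-0.003},{"dx":0.03,"dy":-0.011,"dz":-0.003},{"dx":0.03,"dy":-0.011,"dz":-0.003},{"dx":0.03,"dy":-0.011,"dz":-0.003},{"dx":0.03,"dy":-0.011,"dz":-0.003},{"dx":0.03,"dy":-0.011,"dz":-0.003},{"dx":0.03,"dy":-0.011,"dz":-0.003},{"dx":0.03,"dy":-0.011},{"dx":0.03,"dy":-0.011},{"dx":0.03,"dy":-0.011},{"dx":0.02,"dy":-0.006},{"dx":0.01},{"dz":0},{"dz":0}]'
python3 - <<'E'
from h import *
cam('wrist','w1.png'); cam('top','top1.png'); s=monitor.get_state(); print(s['joint_pos'],s['time_s'])
E
```

```text
[-1.40328439e+00  2.63319501e-01 -4.85653174e-02  1.25942474e+00
 -4.34186410e-05  1.41551101e+00] 0.25schema error: expected keys dx, dy, dz, roll
```

View pics/w1.png

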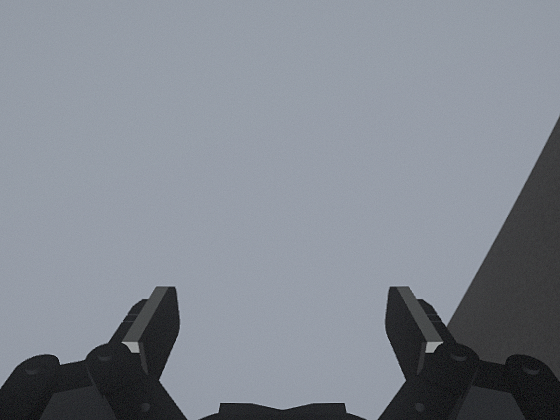

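```bash
python3 - <<'E'
from h import *
c=load('w1.png');print(rot(c).round(2)); print(proj(c,[[0.167,-.498,.231],[0.167,-.498,.168],[.167+.038,-.498+.013,.168]]))
E
python3 -m crank '[{"dx":0.01,"dy":-0.004,"dz":-0.003,"roll":0},{"dx":0.02,"dy":-0.007,"dz":-0.003,"roll":0},{"dx":0.03,"dy":-0.011,"dz":-0.003,"roll":0},{"dx":0.03,"dy":-0.011,"dz":-0.003,"roll":0},{"dx":0.03,"dy":-0.011,"dz":-0.003,"roll":0},{"dx":0.03,"dy":-0.011,"dz":-0.003,"roll":0},{"dx":0.03,"dy":-0.011,"dz":-0.003,"roll":0},{"dx":0.03,"dy":-0.011,"dz":-0.003,"roll":0},{"dx":0.03,"dy":-0.011,"dz":-0.003,"roll":0},{"dx":0.03,"dy":-0.011,"dz":-0.003,"roll":0},{"dx":0.03,"dy":-0.011,"dz":0,"roll":0},{"dx":0.03,"dy":-0.011,"dz":0,"roll":0},{"dx":0.03,"dy":-0.011,"dz":0,"roll":0},{"dx":0.02,"dy":-0.006,"dz":0,"roll":0},{"dx":0.01,"dy":0,"dz":0,"roll":0},{"dx":0,"dy":0,"dz":0,"roll":0},{"dx":0,"dy":0,"dz":0,"roll":0}]'
python3 - <<'E'
from h import *
cam('wrist','w2.png'); cam('top','top2.png'); s=monitor.get_state(); print(s['joint_pos'],s['time_s'])
E
```

```text
[[ 0.32 -0.9  -0.31]
 [-0.95 -0.3  -0.1 ]
 [-0.    0.32 -0.95]]
[[277.99626752 287.47651616]
 [279.13182066 234.03751893]
 [278.500151   167.99951641]]
time_s: 1.95
position: [0.4922, -0.2436, 0.2613]
orientation: [-0.0, 0.987, 0.161, -0.0]
ft_force: [0.3, 0.4, 0.1]
gripper_width: 0.0853
[-6.08607616e-01  2.98525573e-01  8.39051359e-02  1.35622389e+00
 -1.18451992e-04  2.21122649e+00] 2.05
```

View pics/w2.png

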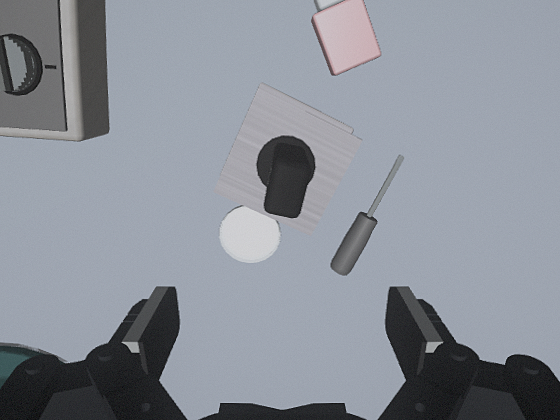

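```bash
python3 - <<'E'
from h import *
c=load('w2.png'); im=c['img'][:,:,::-1]
a=cv2.resize(im[125:230,230:350],None,fx=5,fy=5,interpolation=3); a=np.clip(a*2.6,0,255).astype(np.uint8)
cv2.imwrite('pics/w2z.png',a)
E
```

```text
(no output)
```

View pics/w2z.png

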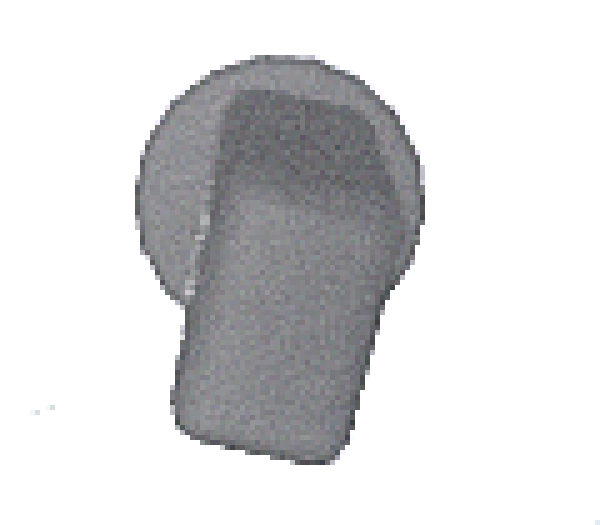

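```bash
python3 - <<'E'
from h import *
c=load('w2.png'); off=lambda p:(np.array(p)+.5)/5-.5+np.array((230,125))
print(onplane(c,off([(281,200)]),.088).round(4), onplane(c,off([(138,200),(424,200)]),.088).round(4).tolist())
t=onplane(c,off([(285,320),(262,448),(307,190),(175,430),(352,462)]),.168);print(t.round(4))
print(np.degrees(np.arctan2(*(t[2]-t[1])[[1,0]])), np.linalg.norm(t[3]-t[4]),np.linalg.norm(t[1]-t[2]),np.degrees(np.arctan2(*(t[3]-t[4])[[1,0]]))-90)
# disc edge visible; side camera triangulation of guard not needed
E
```

```text
[[ 0.5136 -0.2422  0.088 ]] [[0.5057, -0.2187, 0.088], [0.5215, -0.2657, 0.088]]
[[ 0.5132 -0.2421  0.168 ]
 [ 0.4953 -0.2449  0.168 ]
 [ 0.5306 -0.2392  0.168 ]
 [ 0.494  -0.2329  0.168 ]
 [ 0.4973 -0.2571  0.168 ]]
9.135954178614822 0.024350091648829925 0.03568233734098099 7.700060275959586
```

```bash
python3 -m crank '[{"dx":0.01,"dy":0.003,"dz":0,"roll":0},{"dx":0.0105,"dy":0.0024,"dz":0,"roll":0},{"dx":0,"dy":0,"dz":0.01,"roll":0.06},{"dx":0,"dy":0,"dz":0.01,"roll":0.06},{"dx":0,"dy":0,"dz":0.01,"roll":0.055},{"dx":0,"dy":0,"dz":0.01,"roll":0},{"dx":0,"dy":0,"dz":0,"roll":0}]'
python3 - <<'E'
from h import *
cam('wrist','w3.png'); s=monitor.get_state(); print(s['joint_pos'],s['time_s'],s['ft_torque'])
E
```

```text
time_s: 2.75
position: [0.5137, -0.2417, 0.22]
orientation: [-0.001, 0.997, 0.075, -0.001]
ft_force: [0.0, -0.6, -0.5]
gripper_width: 0.0853
[-5.83347733e-01  3.41089345e-01  3.79520679e-02  1.26862818e+00
  2.21436818e-05  2.40889301e+00] 2.8 [ 0.01226426 -0.03569867 -0.05590199]
```

View pics/w3.png

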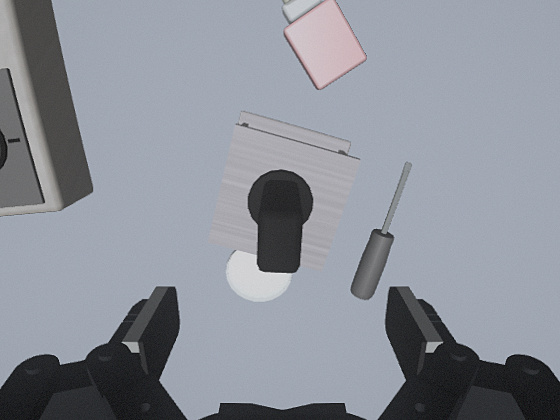

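```bash
python3 -m crank '[{"dx":0,"dy":0,"dz":0.01,"roll":0},{"dx":0,"dy":0,"dz":0.015,"roll":0},{"dx":0,"dy":0,"dz":0.015,"roll":0},{"dx":0,"dy":0,"dz":0.015,"roll":0},{"dx":0,"dy":0,"dz":0.015,"roll":0},{"dx":0,"dy":0,"dz":0.015,"roll":0},{"dx":0,"dy":0,"dz":0.01,"roll":0},{"dx":0,"dy":0,"dz":0.008,"roll":0},{"dx":0,"dy":0,"dz":0,"roll":0}]' && python3 -m crank '[{"dx":0,"dy":0,"dz":0,"roll":0},{"dx":0,"dy":0,"dz":0,"roll":0},{"dx":0,"dy":0,"dz":0,"roll":0},{"dx":0,"dy":0,"dz":0,"roll":0},{"dx":0,"dy":0,"dz":0,"roll":0},{"dx":0,"dy":0,"dz":0,"roll":0},{"dx":0,"dy":0,"dz":0,"roll":0},{"dx":0,"dy":0,"dz":0,"roll":0}]' 0.0
python3 - <<'E'
from h import *
cam('wrist','w4.png');cam('side','side4.png'); s=monitor.get_state(); print(s['joint_pos'],s['time_s'],s['ft_torque'])
E
```

```text
time_s: 3.7
position: [0.5135, -0.2417, 0.1175]
orientation: [-0.0, 0.997, 0.074, -0.0]
ft_force: [-0.1, 0.1, -0.6]
gripper_width: 0.0855
time_s: 4.5
position: [0.5139, -0.2419, 0.1186]
orientation: [0.0, 0.997, 0.074, 0.0]
ft_force: [-0.0, 1.7, 6.2]
gripper_width: 0.0255
[-5.83505987e-01  3.91635537e-01 -1.69250995e-01  1.00942782e+00
  9.76365997e-05  2.41023537e+00] 4.6 [0.17694393 0.11313872 0.03743557]
```

View pics/w4.png

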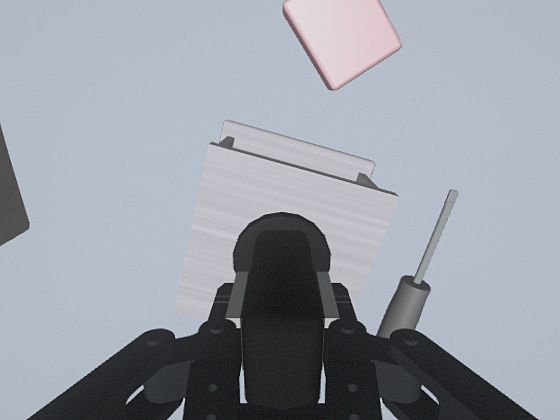

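View pics/side4.png

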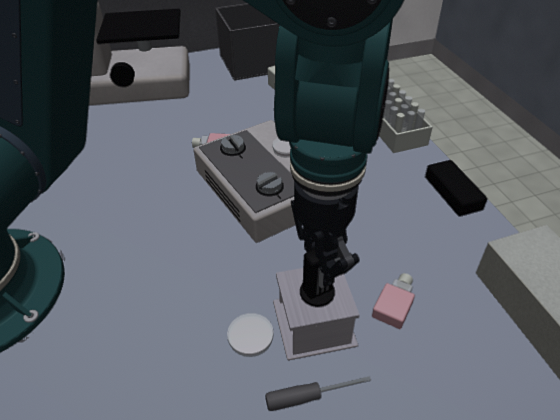

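```bash
python3 -m crank '[{"dx":0,"dy":0,"dz":-0.005,"roll":0},{"dx":0,"dy":0,"dz":-0.01,"roll":0},{"dx":0,"dy":0,"dz":-0.015,"roll":0},{"dx":0,"dy":0,"dz":-0.02,"roll":0},{"dx":0,"dy":0,"dz":-0.02,"roll":0},{"dx":0,"dy":0,"dz":-0.02,"roll":0},{"dx":0,"dy":0,"dz":-0.02,"roll":0},{"dx":0,"dy":0,"dz":-0.01,"roll":0},{"dx":0,"dy":0,"dz":-0.005,"roll":0},{"dx":0,"dy":0,"dz":0,"roll":0}]' && python3 -m crank '[{"dx":0,"dy":-0.01,"dz":0,"roll":0},{"dx":-0.001,"dy":-0.015,"dz":0,"roll":0},{"dx":-0.002,"dy":-0.025,"dz":0,"roll":0},{"dx":-0.002,"dy":-0.025,"dz":0,"roll":0},{"dx":-0.002,"dy":-0.025,"dz":0,"roll":0},{"dx":-0.002,"dy":-0.025,"dz":0,"roll":0},{"dx":-0.002,"dy":-0.025,"dz":0,"roll":0},{"dx":-0.002,"dy":-0.025,"dz":0,"roll":0},{"dx":-0.001,"dy":-0.025,"dz":0,"roll":0},{"dx":0,"dy":-0.02,"dz":0,"roll":0},{"dx":0,"dy":-0.015,"dz":0,"roll":0},{"dx":0,"dy":-0.01,"dz":0,"roll":0},{"dx":0,"dy":0,"dz":0,"roll":0},{"dx":0,"dy":0,"dz":0,"roll":0}]'
python3 - <<'E'
from h import *
cam('wrist','w5.png');cam('side','side5.png');s=monitor.get_state(); print(s['joint_pos'],s['time_s'],s['ft_torque'])
E
```

```text
time_s: 5.6
position: [0.5138, -0.242, 0.2434]
orientation: [0.0, 0.997, 0.074, 0.0]
ft_force: [-0.3, 0.8, -2.1]
gripper_width: 0.0255
time_s: 7.0
position: [0.4637, -0.0016, 0.2432]
orientation: [0.0, 0.997, 0.074, -0.0]
ft_force: [0.1, 0.4, -2.0]
gripper_width: 0.0252
[-1.80411125e-01  1.54581862e-01 -1.60045028e-01  1.25625701e+00
 -1.44328508e-04  2.81393632e+00] 7.1 [ 0.0325527   0.02602733 -0.02476676]
```

View pics/w5.png

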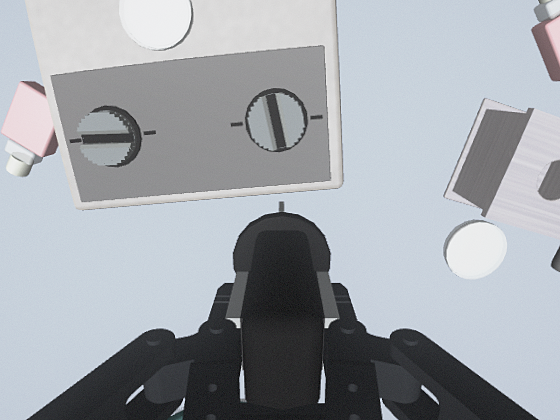

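View pics/side5.png

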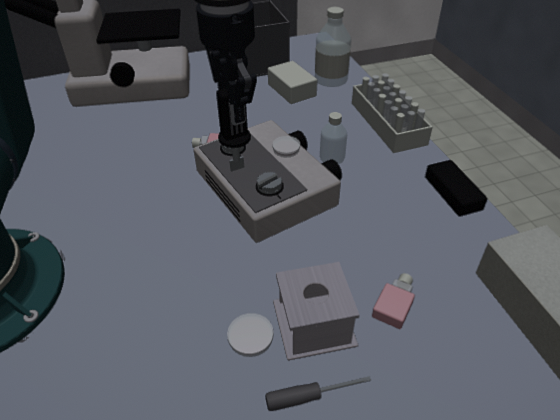

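```bash
python3 - <<'E'
from h import *
c=load('w5.png'); im=c['img'][:,:,::-1]
a=cv2.resize(im[75:165,230:330],None,fx=6,fy=6,interpolation=3); cv2.imwrite('pics/w5z.png',np.clip(a*1.3,0,255).astype(np.uint8))
a=cv2.resize(im[90:180,65:165],None,fx=6,fy=6,interpolation=3); cv2.imwrite('pics/w5l.png',np.clip(a*1.3,0,255).astype(np.uint8))
c=load('side5.png'); im=c['img'][:,:,::-1]
a=cv2.resize(im[255:360,265:365],None,fx=5,fy=5,interpolation=3); cv2.imwrite('pics/s5z.png',np.clip(a*1.5,0,255).astype(np.uint8))
E
```

```text
(no output)
```

View pics/w5z.png

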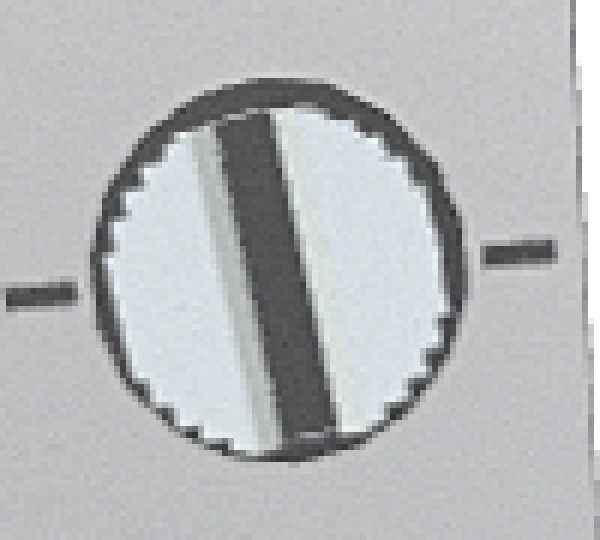

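View pics/w5l.png

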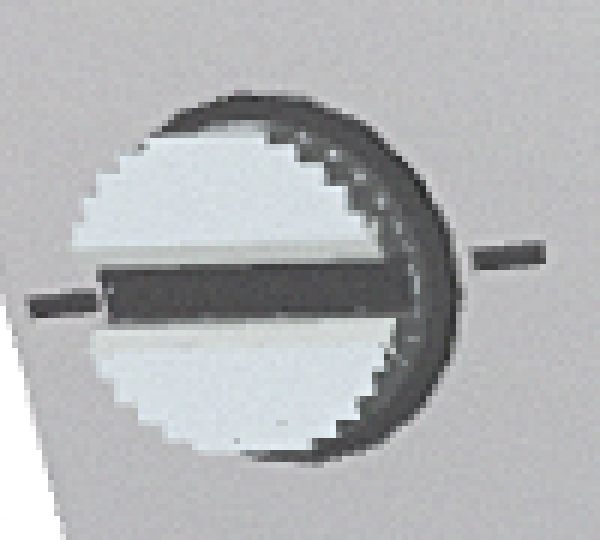

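View pics/s5z.png

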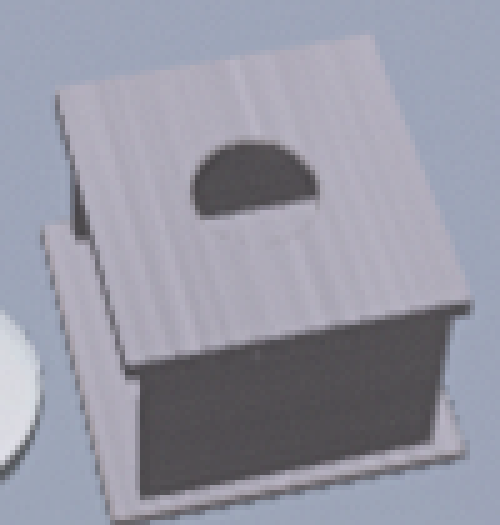

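```bash
python3 - <<'E'
from h import *
c=load('w5.png'); 
o1=lambda p:(np.array(p)+.5)/6-.5+np.array((230,75)); o2=lambda p:(np.array(p)+.5)/6-.5+np.array((65,90))
f=onplane(c,np.r_[o1([(277,280),(306,441),(236,120),(108,280),(447,280)]),o2([(234,290),(387,280),(83,296)])],.091); print(f.round(4))
ang=lambda v:np.degrees(np.arctan2(v[1],v[0]))
print('D',np.linalg.norm(f[3]-f[4]),'sep',np.linalg.norm(f[0]-f[5]),'axis',ang(f[5]-f[0]),'slotR',ang(f[2]-f[1]),'slotL',ang(f[7]-f[6]))
m=onplane(c,o1([(6,299),(556,250)]),.07); print('marks',ang(m[0]-m[1]))
b=onplane(c,[(281,205)],.243-.1006);print('blade tip far corner',b.round(4))
c=load('side5.png'); oo=lambda p:(np.array(p)+.5)/5-.5+np.array((265,255))
h=onplane(c,oo([(58,92),(373,37),(470,302),(128,365),(191,190),(319,190),(255,140)]),.08);print(h.round(4),h[:4].mean(0))
print((h[4]+h[5])/2,np.linalg.norm(h[4]-h[5]), proj(c,[[.5134,-.2422,.08]])) 
s=monitor.get_state(); q=s['orientation'];Rm=R.from_quat(np.r_[q[1:],q[0]]).as_matrix(); print(Rm.round(4), s['position'])
E
```

```text
[[ 0.5222  0.0098  0.091 ]
 [ 0.5021  0.003   0.091 ]
 [ 0.5413  0.0178  0.091 ]
 [ 0.519   0.0316  0.091 ]
 [ 0.5255 -0.0121  0.091 ]
 [ 0.49    0.1451  0.091 ]
 [ 0.4941  0.1243  0.091 ]
 [ 0.4864  0.1661  0.091 ]]
D 0.04413852001984123 sep 0.13912275527244067 axis 103.40749424550923 slotR 20.73707148871466 slotL 100.51455494139975
marks 103.48010469351665
blade tip far corner [[ 0.471  -0.0021  0.1424]]
[[ 0.4694 -0.1876  0.08  ]
 [ 0.568  -0.1996  0.08  ]
 [ 0.5544 -0.2976  0.08  ]
 [ 0.4569 -0.2848  0.08  ]
 [ 0.4943 -0.2351  0.08  ]
 [ 0.5295 -0.2476  0.08  ]
 [ 0.5188 -0.2244  0.08  ]] [ 0.51216705 -0.2423898   0.08      ]
[ 0.51193    -0.24138667  0.08      ] 0.037354017338203135 [[316.74543674 292.75520079]]
[[ 9.892e-01  1.467e-01 -1.000e-04]
 [ 1.467e-01 -9.892e-01 -1.000e-04]
 [-1.000e-04  1.000e-04 -1.000e+00]] [ 0.46388627 -0.00211248  0.24316944]
```

```bash
python3 -m crank '[{"dx":0.01,"dy":-0.001,"dz":0,"roll":0},{"dx":0.015,"dy":-0.001,"dz":0,"roll":0},{"dx":0.015,"dy":-0.001,"dz":0,"roll":0},{"dx":0.01,"dy":0,"dz":0,"roll":0},{"dx":0.0094,"dy":0,"dz":0,"roll":0},{"dx":0,"dy":0,"dz":0.005,"roll":-0.05},{"dx":0,"dy":0,"dz":0.01,"roll":-0.06},{"dx":0,"dy":0,"dz":0.01,"roll":-0.06},{"dx":0,"dy":0,"dz":0.01,"roll":-0.044},{"dx":0,"dy":0,"dz":0.006,"roll":0},{"dx":0,"dy":0,"dz":0,"roll":0},{"dx":0,"dy":0,"dz":0,"roll":0}]'
python3 - <<'E'
from h import *
cam('wrist','w6.png');cam('side','side6.png');c=load('side6.png')
im=c['img'][:,:,::-1]
a=cv2.resize(im[110:220,210:330],None,fx=6,fy=6,interpolation=3); cv2.imwrite('pics/s6z.png',np.clip(a*1.6,0,255).astype(np.uint8))
s=monitor.get_state(); q=s['orientation'];print(s['position'],np.degrees(2*np.arctan2(q[2],q[1])),s['joint_pos'][5])
E
```

```text
time_s: 8.3
position: [0.5223, 0.01, 0.2026]
orientation: [0.0, 0.984, 0.179, 0.0]
ft_force: [-0.4, -0.6, -2.4]
gripper_width: 0.0253
[0.52241827 0.00998612 0.20275443] 20.688285984284732 2.6435899721779483
```

View pics/s6z.png

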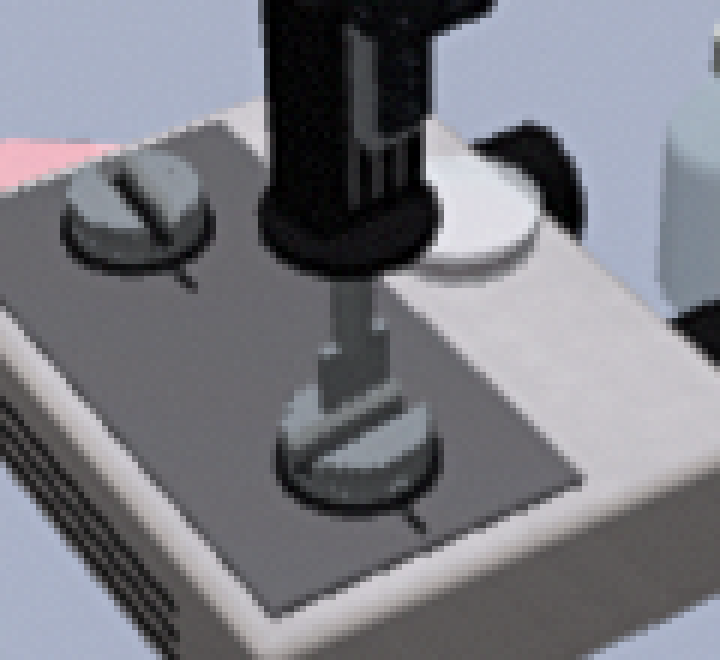

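View pics/w6.png

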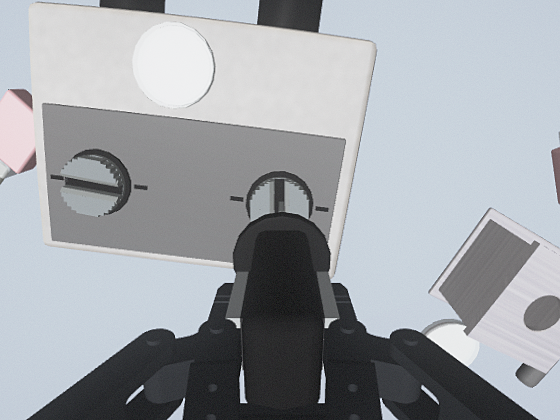

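```bash
python3 - <<'E'
from h import *
c=load('side6.png'); z=lambda P:((proj(c,P)+.5-np.array((210,110)))*6-.5).round(0).tolist()
d=np.array([np.cos(.361),np.sin(.361),0]);n=np.array([-d[1],d[0],0]);o=np.array([.5224,.01,.1021])
print('blade lower corners',z([o-.012*d,o+.012*d]),'upper',z([o-.012*d+[0,0,.02],o+.012*d+[0,0,.02]]))
f=np.array([.5222,.0098,.091]);print('disc slot ends',z([f-.022*d,f,f+.022*d]), z([f-.004*n,f+.004*n]))
E
```

```text
blade lower corners [[323.0, 410.0], [386.0, 377.0]] upper [[321.0, 358.0], [385.0, 324.0]]
disc slot ends [[297.0, 454.0], [356.0, 423.0], [412.0, 392.0]] [[364.0, 429.0], [347.0, 416.0]]
```

```bash
python3 -m crank '[{"dx":0,"dy":0,"dz":0.004,"roll":0},{"dx":0,"dy":0,"dz":0.004,"roll":0},{"dx":0,"dy":0,"dz":0.003,"roll":0},{"dx":0,"dy":0,"dz":0.002,"roll":0},{"dx":0,"dy":0,"dz":0,"roll":0}]' && python3 -m crank '[{"dx":0,"dy":0,"dz":0.002,"roll":0},{"dx":0,"dy":0,"dz":0.002,"roll":0},{"dx":0,"dy":0,"dz":0.001,"roll":0},{"dx":0,"dy":0,"dz":0,"roll":0}]'
python3 - <<'E'
from h import *
cam('side','side7.png');c=load('side7.png')
im=c['img'][:,:,::-1]
a=cv2.resize(im[110:220,210:330],None,fx=6,fy=6,interpolation=3); cv2.imwrite('pics/s7z.png',np.clip(a*1.6,0,255).astype(np.uint8))
s=monitor.get_state(); q=s['orientation'];print(s['position'],np.degrees(2*np.arctan2(q[2],q[1])),s['ft_force'],s['ft_torque'])
E
```

```text
time_s: 8.9
position: [0.522, 0.0101, 0.1889]
orientation: [-0.0, 0.984, 0.18, -0.0]
ft_force: [0.4, 0.3, -2.9]
gripper_width: 0.0254
time_s: 9.3
position: [0.5221, 0.0101, 0.1841]
orientation: [-0.0, 0.984, 0.18, -0.0]
ft_force: [-0.4, 0.2, -1.3]
gripper_width: 0.0254
[0.52211966 0.01006121 0.18423367] 20.727316309525072 [-0.05437391 -0.31580902 -2.78508413] [0.06985354 0.00010318 0.01432232]
```

View pics/s7z.png

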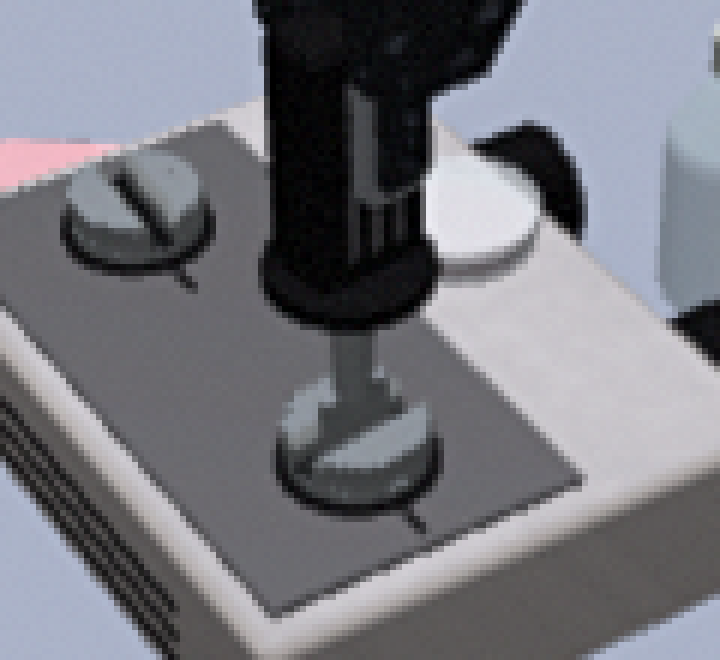

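```bash
python3 -m crank '[{"dx":0,"dy":0,"dz":0,"roll":-0.04},{"dx":0,"dy":0,"dz":0,"roll":-0.08},{"dx":0,"dy":0,"dz":0,"roll":-0.08},{"dx":0,"dy":0,"dz":0,"roll":-0.08},{"dx":0,"dy":0,"dz":0,"roll":-0.08},{"dx":0,"dy":0,"dz":0,"roll":-0.08},{"dx":0,"dy":0,"dz":0,"roll":-0.08}]'; python3 - <<'E'
from h import *
s=monitor.get_state(); q=s['orientation'];print(s['position'],np.degrees(2*np.arctan2(q[2],q[1])),s['ft_force'],s['ft_torque'])
E
python3 -m crank '[{"dx":0,"dy":0,"dz":0,"roll":-0.08},{"dx":0,"dy":0,"dz":0,"roll":-0.08},{"dx":0,"dy":0,"dz":0,"roll":-0.08},{"dx":0,"dy":0,"dz":0,"roll":-0.08},{"dx":0,"dy":0,"dz":0,"roll":-0.08},{"dx":0,"dy":0,"dz":0,"roll":-0.08},{"dx":0,"dy":0,"dz":0,"roll":-0.08},{"dx":0,"dy":0,"dz":0,"roll":-0.08},{"dx":0,"dy":0,"dz":0,"roll":-0.08},{"dx":0,"dy":0,"dz":0,"roll":-0.08},{"dx":0,"dy":0,"dz":0,"roll":-0.08},{"dx":0,"dy":0,"dz":0,"roll":-0.04},{"dx":0,"dy":0,"dz":0,"roll":0},{"dx":0,"dy":0,"dz":0,"roll":0}]'; python3 - <<'E'
from h import *
cam('side','side8.png');c=load('side8.png')
im=c['img'][:,:,::-1]
a=cv2.resize(im[110:220,210:330],None,fx=6,fy=6,interpolation=3); cv2.imwrite('pics/s8z.png',np.clip(a*1.6,0,255).astype(np.uint8))
s=monitor.get_state(); q=s['orientation'];print(s['position'],np.degrees(2*np.arctan2(q[2],q[1])),s['ft_force'],s['ft_torque'])
E
```

```text
time_s: 10.05
position: [0.5216, 0.0108, 0.1842]
orientation: [-0.001, 0.904, 0.428, -0.0]
ft_force: [-2.9, 4.5, 0.5]
gripper_width: 0.0251
[0.52155246 0.01084204 0.18423699] 50.72602762168067 [-2.87905962  4.53604353  0.54454719] [ 1.41418845  0.92131611 -0.12237527]
time_s: 11.45
position: [0.5218, 0.0106, 0.1842]
orientation: [-0.001, 0.621, 0.784, 0.0]
ft_force: [-2.6, 4.8, -0.2]
gripper_width: 0.025
[0.52189288 0.01058946 0.18427616] 103.159587460953 [-2.53399076  4.87759048  0.34306628] [ 1.53383403  0.5941526  -0.14384407]
```

View pics/s8z.png

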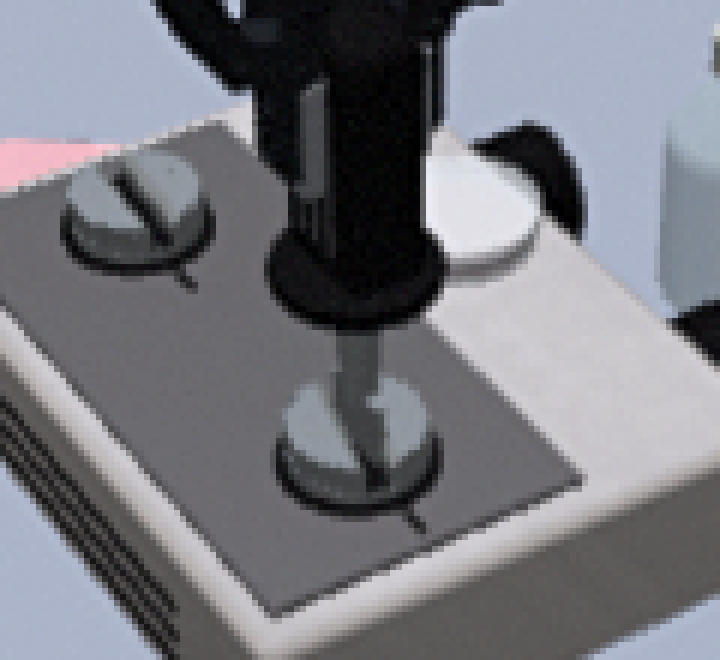

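```bash
cat > st.py <<'E'
from h import *
s=monitor.get_state(); q=s['orientation'];print(s['position'].round(4),np.degrees(2*np.arctan2(q[2],q[1])).round(2),s['ft_force'].round(2),s['ft_torque'].round(3))
E
python3 -m crank '[{"dx":0,"dy":0,"dz":0,"roll":-0.04},{"dx":0,"dy":0,"dz":0,"roll":-0.04},{"dx":0,"dy":0,"dz":0,"roll":0}]'; python3 st.py
python3 -m crank '[{"dx":0,"dy":0,"dz":0,"roll":-0.03},{"dx":0,"dy":0,"dz":0,"roll":-0.03},{"dx":0,"dy":0,"dz":0,"roll":0}]'; python3 st.py
```

```text
time_s: 11.8
position: [0.5219, 0.0106, 0.1843]
orientation: [-0.001, 0.589, 0.808, 0.0]
ft_force: [-1.4, 5.1, -1.2]
gripper_width: 0.0253
[0.5219 0.0106 0.1843] 107.82 [-1.44  5.12 -1.22] [ 1.557  0.524 -0.073]
time_s: 12.1
position: [0.5219, 0.0106, 0.1843]
orientation: [-0.001, 0.565, 0.825, 0.0]
ft_force: [-1.8, 4.7, -0.7]
gripper_width: 0.0254
[0.5219 0.0106 0.1843] 111.24 [-1.83  4.66 -0.74] [ 1.632  0.511 -0.078]
```

```bash
python3 -m crank '[{"dx":0,"dy":0,"dz":0,"roll":-0.03},{"dx":0,"dy":0,"dz":0,"roll":-0.02},{"dx":0,"dy":0,"dz":0,"roll":0}]'; python3 st.py
python3 -m crank '[{"dx":0,"dy":0,"dz":0,"roll":-0.02},{"dx":0,"dy":0,"dz":0,"roll":-0.02},{"dx":0,"dy":0,"dz":0,"roll":0}]'; python3 st.py
python3 - <<'E'
from h import *
cam('wrist','w9.png');cam('side','side9.png');c=load('side9.png')
im=c['img'][:,:,::-1]
a=cv2.resize(im[110:220,210:330],None,fx=6,fy=6,interpolation=3); cv2.imwrite('pics/s9z.png',np.clip(a*1.6,0,255).astype(np.uint8))
E
```

```text
time_s: 12.4
position: [0.522, 0.0106, 0.1843]
orientation: [-0.0, 0.544, 0.839, 0.001]
ft_force: [-1.0, 4.7, -1.6]
gripper_width: 0.0253
[0.522  0.0106 0.1843] 114.09 [-1.04  4.74 -1.63] [ 1.649  0.395 -0.183]
time_s: 12.7
position: [0.522, 0.0106, 0.1843]
orientation: [-0.0, 0.527, 0.85, 0.001]
ft_force: [-2.0, 5.1, -1.6]
gripper_width: 0.0256
[0.522  0.0106 0.1843] 116.38 [-1.95  5.1  -1.63] [ 1.63   0.479 -0.113]
```

View pics/s9z.png

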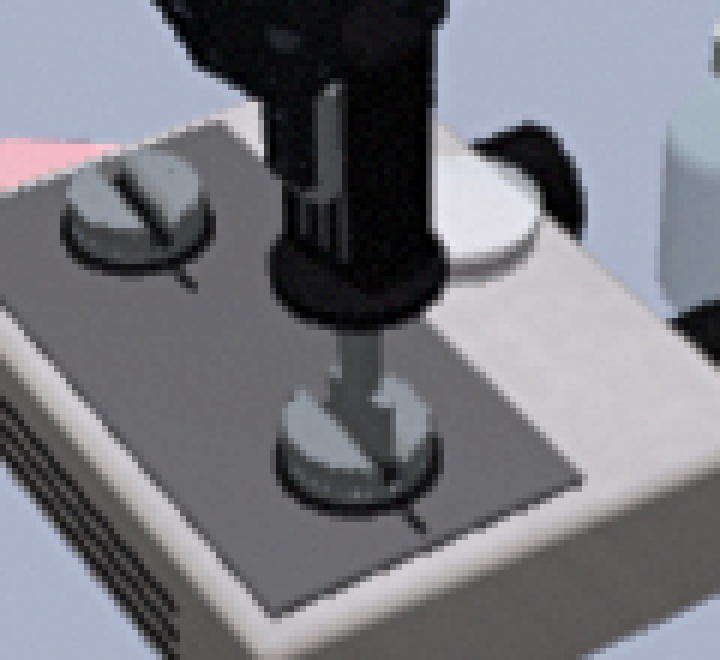

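View pics/w9.png

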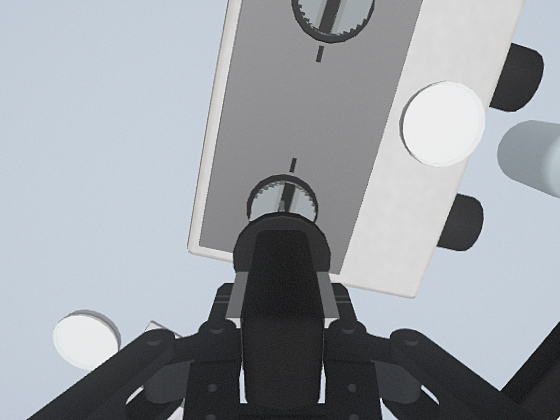

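```bash
python3 - <<'E'
from h import *
c=load('w9.png'); im=c['img'][:,:,::-1]
a=cv2.resize(im[150:220,235:335],None,fx=8,fy=8,interpolation=3); cv2.imwrite('pics/w9z.png',np.clip(a*1.3,0,255).astype(np.uint8))
E
```

```text
(no output)
```

View pics/w9z.png

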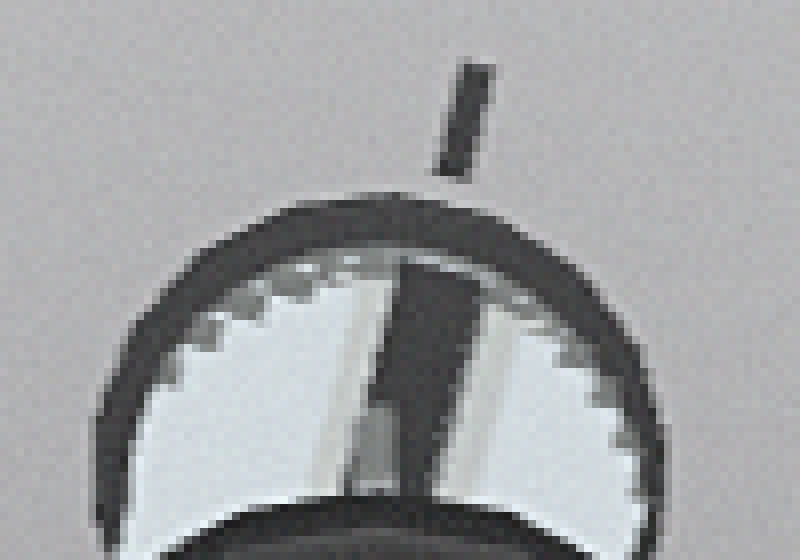

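```bash
python3 - <<'E'
from h import *
c=load('w9.png'); o=lambda p:(np.array(p)+.5)/8-.5+np.array((235,150))
ang=lambda v:np.degrees(np.arctan2(v[1],v[0]))
for a,b,z in [((315,480),(358,280),.091),((480,490),(522,310),.091),((440,470),(480,310),.088),((345,490),(398,275),.088),((452,178),(478,65),.07)]:
    p=onplane(c,o([a,b]),z); print(ang(p[1]-p[0]))
E
```

```text
104.46672200888688
104.49468092556775
103.36662693031637
103.0227803372261
104.07955111586114
```

```bash

python3 -m crank '[{"dx":0,"dy":0,"dz":0,"roll":-0.02},{"dx":0,"dy":0,"dz":0,"roll":-0.02},{"dx":0,"dy":0,"dz":0,"roll":0},{"dx":0,"dy":0,"dz":0,"roll":0}]'; python3 st.py
python3 - <<'E'
from h import *
c=cam('wrist','w10.png');im=c['img'][:,:,::-1]
a=cv2.resize(im[150:220,235:335],None,fx=8,fy=8,interpolation=3); cv2.imwrite('pics/w10z.png',np.clip(a*1.3,0,255).astype(np.uint8))
E
python3 st.py
```

```text
time_s: 13.2
position: [0.5219, 0.0107, 0.1843]
orientation: [-0.001, 0.51, 0.86, 0.001]
ft_force: [-2.4, 5.6, -0.7]
gripper_width: 0.0256
[0.5219 0.0107 0.1843] 118.63 [-2.43  5.61 -0.66] [ 1.727  0.491 -0.153]
[0.5219 0.0107 0.1843] 118.62 [-1.95  5.59  0.09] [ 1.739  0.498 -0.193]
```

View pics/w10z.png

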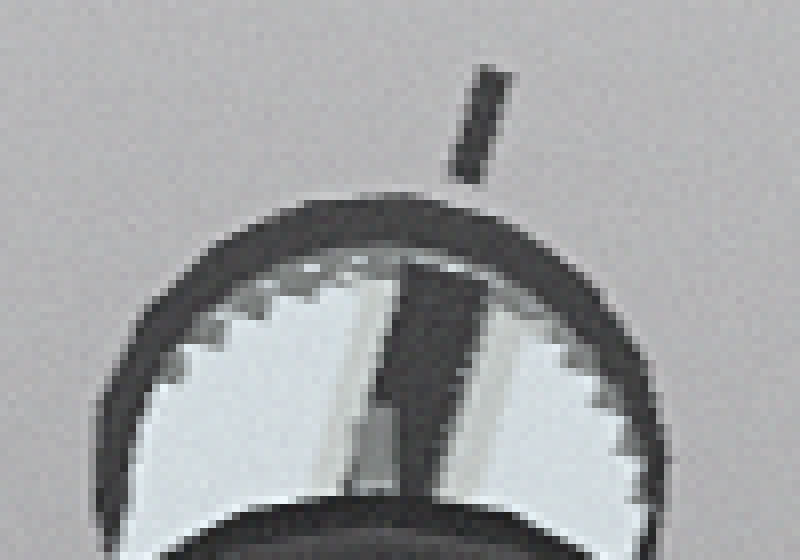

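```bash
python3 - <<'E'
from h import *
from numpy.linalg import lstsq
ang=lambda v:np.degrees(np.arctan2(v[1],v[0]))
for f in ['w9.png','w10.png']:
    c=load(f); g=c['img'].astype(float).mean(2)
    # slot dark right wall edge: per row, subpixel crossing going right from dark slot centre
    pts=[]
    for r in range(188,208):
        row=g[r]; xs=np.arange(255,315); seg=row[255:316]
        # find crossing dark->bright near expected
        x0=int(round(235+ (470-(r*8-1200-310)*40/170)/8))
        best=None
        for x in range(x0-5,x0+7):
            if row[x]<110<=row[x+1]: best=x+(110-row[x])/(row[x+1]-row[x])
        if best: pts.append((best,r))
    pts=np.array(pts); 
    k=np.polyfit(pts[:,1],pts[:,0],1); res=pts[:,0]-np.polyval(k,pts[:,1]); ok=abs(res)<.6; k=np.polyfit(pts[ok,1],pts[ok,0],1)
    p=onplane(c,[(np.polyval(k,207),207),(np.polyval(k,188),188)],.088)
    mk=[]
    for r in range(160,171):
        row=g[r,285:300]; w=np.clip(150-row,0,None); 
        if w.sum()>0: mk.append((285+(w*np.arange(15)).sum()/w.sum(),r))
    mk=np.array(mk);km=np.polyfit(mk[:,1],mk[:,0],1)
    m=onplane(c,[(np.polyval(km,170),170),(np.polyval(km,160),160)],.07)
    print(f,len(pts),ok.sum(),'slot wall',ang(p[1]-p[0]),'mark',ang(m[1]-m[0]),res.std())
E
```

```text
w9.png 20 20 slot wall 102.11198238054385 mark 107.47864997765144 0.14688027995040173
w10.png 20 15 slot wall 102.87069757550749 mark 106.32402619273124 0.880121816567232
```

```bash

python3 -m crank '[{"dx":0,"dy":0,"dz":0,"roll":-0.02},{"dx":0,"dy":0,"dz":0,"roll":-0.02},{"dx":0,"dy":0,"dz":0,"roll":0},{"dx":0,"dy":0,"dz":0,"roll":0}]'; python3 st.py
python3 -m crank '[{"dx":0,"dy":0,"dz":0,"roll":0}]' >/dev/null; python3 st.py
```

```text
time_s: 13.65
position: [0.5219, 0.0107, 0.1842]
orientation: [-0.001, 0.493, 0.87, 0.001]
ft_force: [-1.5, 6.3, 0.1]
gripper_width: 0.025
[0.5219 0.0107 0.1842] 120.9 [-1.49  6.26  0.08] [ 1.75   0.581 -0.466]
[0.5219 0.0107 0.1843] 120.9 [-2.45  5.72 -0.19] [ 1.8    0.571 -0.408]
```

```bash

python3 -m crank '[{"dx":0,"dy":0,"dz":0,"roll":0.06},{"dx":0,"dy":0,"dz":0,"roll":0.06},{"dx":0,"dy":0,"dz":0,"roll":0.06},{"dx":0,"dy":0,"dz":0,"roll":0.05},{"dx":0,"dy":0,"dz":0,"roll":0}]'; python3 st.py
python3 -m crank '[{"dx":0,"dy":0,"dz":-0.004,"roll":0},{"dx":0,"dy":0,"dz":-0.008,"roll":0},{"dx":0,"dy":0,"dz":-0.012,"roll":0},{"dx":0,"dy":0,"dz":-0.015,"roll":0},{"dx":0,"dy":0,"dz":-0.015,"roll":0},{"dx":0,"dy":0,"dz":-0.005,"roll":0},{"dx":-0.01,"dy":0,"dz":0,"roll":0},{"dx":-0.02,"dy":0,"dz":0,"roll":0},{"dx":-0.02,"dy":0,"dz":0,"roll":0},{"dx":-0.01,"dy":0,"dz":0,"roll":0},{"dx":0,"dy":0,"dz":0,"roll":0},{"dx":0,"dy":0,"dz":0,"roll":0}]';python3 st.py
python3 - <<'E'
from h import *
c=cam('wrist','w11.png'); cam('side','side11.png');cam('top','top11.png')
E
```

```text
time_s: 14.25
position: [0.5223, 0.0098, 0.1843]
orientation: [0.0, 0.59, 0.807, -0.0]
ft_force: [-0.6, -0.1, -2.8]
gripper_width: 0.0253
[0.5223 0.0098 0.1843] 107.7 [-0.62 -0.14 -2.82] [ 0.034  0.05  -0.029]
time_s: 15.45
position: [0.5403, -0.0469, 0.2429]
orientation: [-0.0, 0.589, 0.808, -0.0]
ft_force: [-0.4, -0.7, -1.3]
gripper_width: 0.0252
[ 0.5403 -0.0469  0.2429] 107.8 [-0.42 -0.7  -1.26] [-0.032 -0.017  0.012]
```

View pics/w11.png

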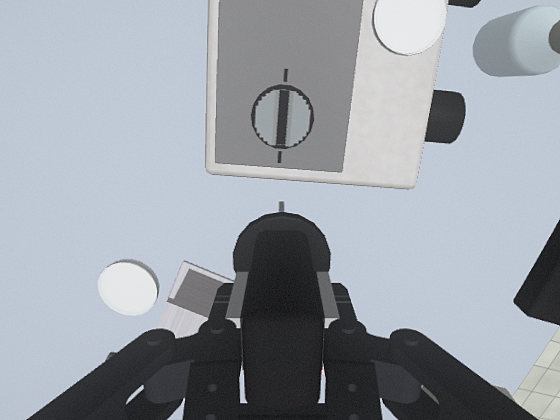

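View pics/side11.png

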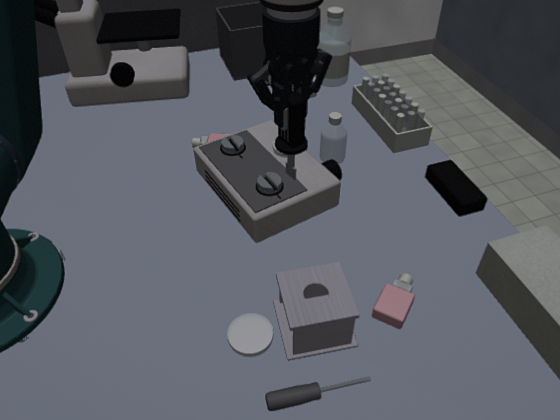

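```bash

python3 -m crank '[{"dx":0,"dy":0,"dz":0,"roll":0.06},{"dx":0,"dy":0,"dz":0,"roll":0.12},{"dx":0,"dy":0,"dz":0,"roll":0.12},{"dx":0,"dy":0,"dz":0,"roll":0.12},{"dx":0,"dy":0,"dz":0,"roll":0.12},{"dx":0,"dy":0,"dz":0,"roll":0.12},{"dx":0,"dy":0,"dz":0,"roll":0.12},{"dx":0,"dy":0,"dz":0,"roll":0.12},{"dx":0,"dy":0,"dz":0,"roll":0.12},{"dx":0,"dy":0,"dz":0,"roll":0.12},{"dx":0,"dy":0,"dz":0,"roll":0.12},{"dx":0,"dy":0,"dz":0,"roll":0.12},{"dx":0,"dy":0,"dz":0,"roll":0.12},{"dx":0,"dy":0,"dz":0,"roll":0.12},{"dx":0,"dy":0,"dz":0,"roll":0.08},{"dx":0,"dy":0,"dz":0,"roll":0.035},{"dx":0,"dy":0,"dz":0,"roll":0}]'
python3 -m crank '[{"dx":-0.0025,"dy":0.01,"dz":0,"roll":0},{"dx":-0.006,"dy":0.02,"dz":0,"roll":0},{"dx":-0.007,"dy":0.023,"dz":0,"roll":0},{"dx":-0.007,"dy":0.023,"dz":0,"roll":0},{"dx":-0.007,"dy":0.023,"dz":0,"roll":0},{"dx":-0.007,"dy":0.023,"dz":0,"roll":0},{"dx":-0.007,"dy":0.023,"dz":0,"roll":0},{"dx":-0.006,"dy":0.02,"dz":0,"roll":0},{"dx":-0.004,"dy":0.016,"dz":0,"roll":0},{"dx":-0.002,"dy":0.008,"dz":0,"roll":0},{"dx":0,"dy":0,"dz":0,"roll":0},{"dx":0,"dy":0,"dz":0,"roll":0}]';python3 st.py
```

```text
time_s: 17.3
position: [0.5404, -0.0465, 0.2434]
orientation: [-0.0, 0.997, 0.073, 0.0]
ft_force: [0.5, -0.8, -2.3]
gripper_width: 0.0255
time_s: 18.5
position: [0.5133, -0.2417, 0.2433]
orientation: [-0.0, 0.997, 0.074, -0.0]
ft_force: [0.1, 0.8, -2.5]
gripper_width: 0.0253
[ 0.5133 -0.2417  0.2433] 8.43 [ 0.06  0.82 -2.54] [ 0.023 -0.05  -0.029]
```

```bash

python3 -m crank '[{"dx":0,"dy":0,"dz":0.01,"roll":0},{"dx":0,"dy":0,"dz":0.015,"roll":0},{"dx":0,"dy":0,"dz":0.015,"roll":0},{"dx":0,"dy":0,"dz":0.01,"roll":0},{"dx":0,"dy":0,"dz":0.005,"roll":0},{"dx":0,"dy":0,"dz":0,"roll":0}]';python3 st.py
python3 - <<'E'
from h import *
cam('wrist','w12.png');c=cam('side','side12.png');im=c['img'][:,:,::-1]
a=cv2.resize(im[220:360,250:370],None,fx=4,fy=4,interpolation=3); cv2.imwrite('pics/s12z.png',np.clip(a*1.6,0,255).astype(np.uint8))
E
```

```text
time_s: 19.1
position: [0.5131, -0.2417, 0.1878]
orientation: [-0.0, 0.997, 0.074, -0.0]
ft_force: [0.4, -0.1, -2.0]
gripper_width: 0.0254
[ 0.5131 -0.2417  0.1878] 8.43 [ 0.36 -0.07 -1.95] [-0.002  0.01   0.002]
```

View pics/s12z.png

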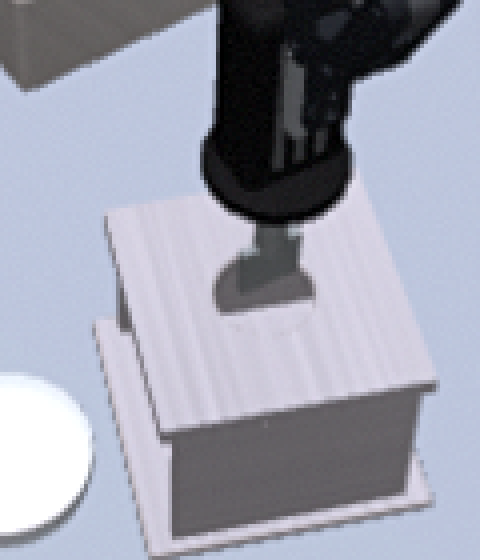

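View pics/w12.png

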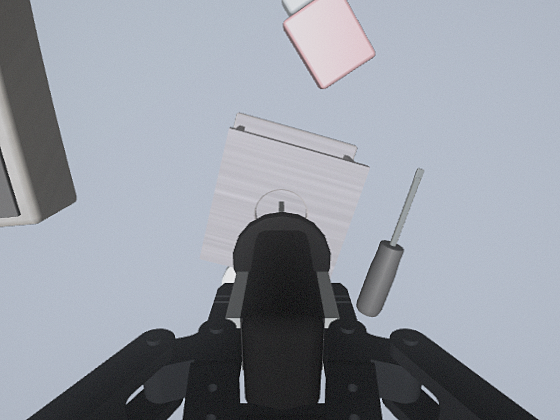

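```bash

python3 -m crank '[{"dx":0,"dy":0,"dz":0.006,"roll":0},{"dx":0,"dy":0,"dz":0.008,"roll":0},{"dx":0,"dy":0,"dz":0.008,"roll":0},{"dx":0,"dy":0,"dz":0,"roll":0}]';python3 st.py
python3 -m crank '[{"dx":0,"dy":0,"dz":0.01,"roll":0},{"dx":0,"dy":0,"dz":0.01,"roll":0},{"dx":0,"dy":0,"dz":0.01,"roll":0},{"dx":0,"dy":0,"dz":0.008,"roll":0},{"dx":0,"dy":0,"dz":0.004,"roll":0},{"dx":0,"dy":0,"dz":0.003,"roll":0},{"dx":0,"dy":0,"dz":0,"roll":0},{"dx":0,"dy":0,"dz":0,"roll":0}]';python3 st.py
```

```text
time_s: 19.6
position: [0.5127, -0.2418, 0.1649]
orientation: [-0.001, 0.997, 0.073, -0.001]
ft_force: [0.1, -0.5, -2.2]
gripper_width: 0.0252
[ 0.5127 -0.2418  0.1649] 8.41 [ 0.1  -0.46 -2.21] [ 0.024 -0.025  0.034]
time_s: 20.4
position: [0.5134, -0.2422, 0.1215]
orientation: [0.0, 0.997, 0.073, 0.0]
ft_force: [-0.0, 0.2, -2.6]
gripper_width: 0.0254
[ 0.5134 -0.2422  0.1215] 8.41 [-0.04  0.16 -2.64] [ 0.024 -0.009  0.028]
```

```bash

python3 -m crank '[{"dx":0,"dy":0,"dz":0.001,"roll":0},{"dx":0,"dy":0,"dz":0.001,"roll":0},{"dx":0,"dy":0,"dz":0,"roll":0}]';python3 st.py
python3 -m crank '[{"dx":0,"dy":0,"dz":0.0005,"roll":0},{"dx":0,"dy":0,"dz":0.0005,"roll":0},{"dx":0,"dy":0,"dz":0,"roll":0}]';python3 st.py
```

```text
time_s: 20.7
position: [0.5133, -0.2421, 0.1193]
orientation: [0.0, 0.997, 0.073, 0.0]
ft_force: [-0.3, 0.1, -2.1]
gripper_width: 0.025
[ 0.5133 -0.2421  0.1193] 8.41 [-0.25  0.09 -2.11] [ 0.011 -0.051 -0.013]
time_s: 21.0
position: [0.5133, -0.2421, 0.1186]
orientation: [0.0, 0.997, 0.073, 0.0]
ft_force: [-0.5, 2.2, 3.4]
gripper_width: 0.0249
[ 0.5133 -0.2421  0.1186] 8.41 [-0.47  2.2   3.41] [ 0.212  0.265 -0.019]
```

Seated. The vertical force changed from −2 to +3.4 N at the original height. Next I release it.

```bash

python3 -m crank '[{"dx":0,"dy":0,"dz":0,"roll":0},{"dx":0,"dy":0,"dz":0,"roll":0},{"dx":0,"dy":0,"dz":0,"roll":0},{"dx":0,"dy":0,"dz":0,"roll":0},{"dx":0,"dy":0,"dz":0,"roll":0},{"dx":0,"dy":0,"dz":0,"roll":0},{"dx":0,"dy":0,"dz":0,"roll":0},{"dx":0,"dy":0,"dz":0,"roll":0}]' 0.085
python3 -m crank '[{"dx":0,"dy":0,"dz":-0.005,"roll":0},{"dx":0,"dy":0,"dz":-0.01,"roll":0},{"dx":0,"dy":0,"dz":-0.015,"roll":0},{"dx":0,"dy":0,"dz":-0.02,"roll":0},{"dx":0,"dy":0,"dz":-0.02,"roll":0},{"dx":0,"dy":0,"dz":-0.02,"roll":0},{"dx":0,"dy":0,"dz":-0.02,"roll":0},{"dx":-0.02,"dy":0,"dz":-0.01,"roll":0},{"dx":-0.03,"dy":0,"dz":0,"roll":0},{"dx":-0.03,"dy":0,"dz":0,"roll":0},{"dx":-0.02,"dy":0,"dz":0,"roll":0},{"dx":0,"dy":0,"dz":0,"roll":0},{"dx":0,"dy":0,"dz":0,"roll":0}]';python3 st.py
python3 - <<'E'
from h import *
cam('wrist','w13.png');cam('side','side13.png');cam('top','top13.png')
E
```

```text
time_s: 21.8
position: [0.5133, -0.2421, 0.1183]
orientation: [0.0, 0.997, 0.073, 0.0]
ft_force: [-0.1, -0.4, 0.3]
gripper_width: 0.0849
time_s: 23.1
position: [0.4144, -0.257, 0.2392]
orientation: [0.0, 0.997, 0.073, 0.0]
ft_force: [0.9, -0.3, 0.7]
gripper_width: 0.0848
[ 0.4144 -0.257   0.2392] 8.37 [ 0.88 -0.26  0.7 ] [ 0.059  0.011 -0.015]
```

View pics/side13.png

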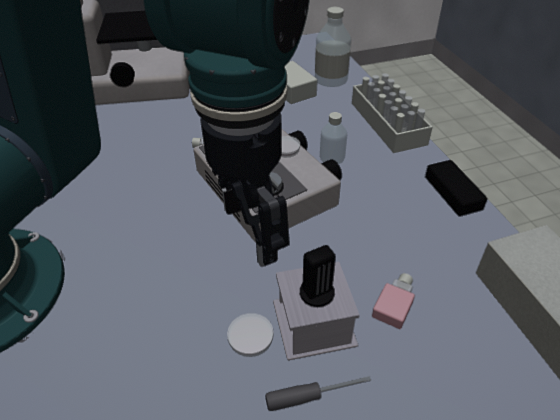

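View pics/top13.png

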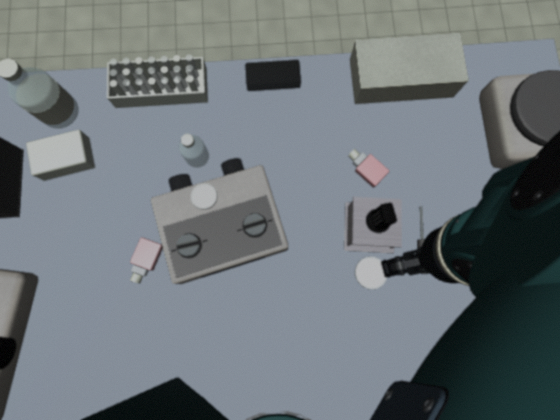

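View pics/w13.png

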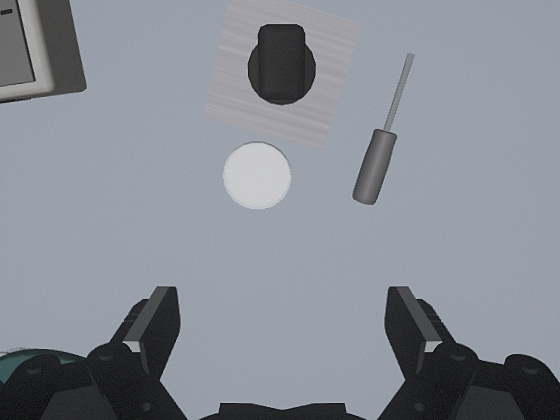

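```bash
python3 - <<'E'
from h import *
ang=lambda v:np.degrees(np.arctan2(v[1],v[0]))
c=load('w11.png');g=c['img'].astype(float).mean(2)
pts=[]
for r in range(95,142):
    row=g[r,270:298]; w=np.clip(90-row,0,None); pts.append((270+(w*np.arange(28)).sum()/w.sum(),r))
pts=np.array(pts);k=np.polyfit(pts[:,1],pts[:,0],1);p=onplane(c,[(np.polyval(k,140),140),(np.polyval(k,96),96)],.087)
m=onplane(c,[(279.5,157),(286,74)],.07); print('slot',ang(p[1]-p[0]),'marks',ang(m[1]-m[0]),np.std(pts[:,0]-np.polyval(k,pts[:,1])))
c=load('top13.png');im=c['img'][:,:,::-1]
cv2.imwrite('pics/t13z.png',np.clip(cv2.resize(im[170:290,145:295],None,fx=4,fy=4,interpolation=3)*1.5,0,255).astype(np.uint8))
E
```

```text
slot 103.47187498190618 marks 103.27606270710614 0.17197232995330908
```

View pics/t13z.png

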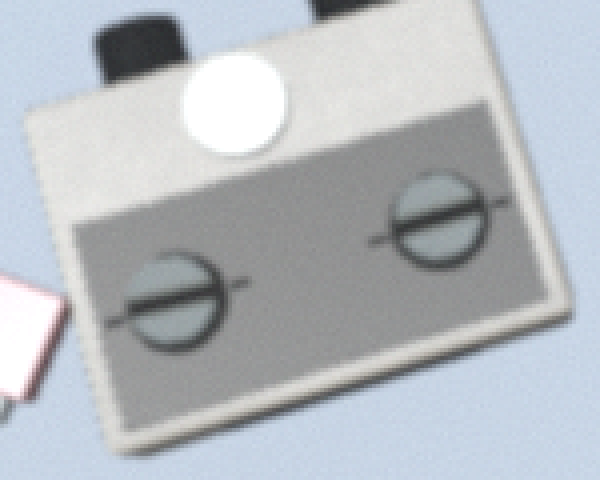

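The right-hand fastener's slot (437,217 in the zoom) now lies along its marks: 103.5° for the slot against 103.3° for the marks. The left one looks unchanged. The driver stands in its holder, so I'm handing in.

```bash
python3 -c "
from bench import arm
print(arm.close_job())"
```

```text
the job is handed in; nothing more can be done
None
```

The locked fastener is open and the screwdriver is back upright in its holder. I handed the job in at about 23 s of the 48 s allowed.

- **Turning:** I lifted the driver out, set its blade in the slot and turned it anticlockwise. It reached the stop, where the torque rose from about 0.15 to about 0.44 N m.
- **Fasteners:** Afterwards the slot measured 103.5°, against 103.3° for the panel marks. The open fastener was not touched and looks unchanged in the top view.
- **Driver:** It seated at its original height with only a few newtons of force. After release, all three cameras show it upright and the arm clear of everything.
- **Checks that disagreed:** My angle readings while the blade was still in the slot scattered by 1–2°, and the marks read up to 107° in one check. I relied on the torque rise and the clear view after lifting instead.

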